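Walk the heater block round and dock it at the fence

TASK

The heavy aluminium heater block stands askew in front of the steel fence. With fingertip pushes at its corners, walk it round until one of its long sides squarely faces the fence while the block still stands clear of it, then push the block home between the fence's two end cheeks so that this long side lies flat against the fence. Only push it along the bench: do not lift or tip it, do not touch the lifting post on its top, and leave the jar, mortar, beaker and vial where they stand.

Things in the scene. Friction and masses are not known exactly. Their poses are not given: they have to be found in the camera images.
- block: Loose aluminium cuboid, 96 mm (x) by 132 mm (y) by 36 mm high, 0.7 to 1.0 kg, tube wells in its top; slides with dry friction (about 4 to 7 N). Origin: centre of its underside; long faces at x = +-48 mm, short faces at y = +-66 mm, z up. Starts 115 to 135 mm from the fence, turned 40 to 90 degrees from parallel, either way. Either long side may go to the fence.
- post: Dark steel lifting post fixed upright in the middle of the block's top, 18 mm across, 24 mm high; origin at its foot, 36 mm above the bench when the block is flat. Not to be touched.
- fence: Steel fence bolted to the bench, 30 mm high, turned up to 17 degrees. Origin: on the bench, middle of the contact face; x points through the fence away from the robot (the block is at negative x), y along it. Contact face: plane x = 0, y = -100 to 100 mm. At each end a 14 mm thick cheek sticks out 20 mm towards the block (to x = -20 mm). Behind: a low foot to x = 54 mm.
- jar: Squat white reagent jar with a screw cap, 54 mm across, 85 mm high; origin: centre of its underside. Loose, stands to one side of the fence, its centre about 0.2 to 0.25 m from the fence's middle (jar and mortar may swap sides). Leave it alone.
- mortar: White porcelain mortar bowl, 90 mm across the rim, 55 mm high; origin: centre of its underside. Loose, stands to the other side of the fence, likewise. Leave it alone.
- beaker: Small glass beaker, 60 mm across, 70 mm high; origin: centre of its underside. Loose, stands behind the fence. Leave it alone.
- vial: Small capped vial, 24 mm across, 45 mm high; origin: centre of its underside. Loose, stands behind the fence. Leave it alone.
Things that resemble listed ones, but are neither listed nor needed, are in the scene too. Of the things that look like the fence, the largest one is meant.

How it is judged:
On the way, in this order (a step that is already met when the one before it is completed fails the run):
1. the block has been turned until a long side squarely faces the fence (within 8 degrees), while that side is still at least 10 mm clear of the fence (angle between the x axis of block and the x axis of fence, either way round below 0.14 rad and x of block in the frame of fence below -0.058 m), for 0.2 s.
2. the block has been pushed flat against the fence between the cheeks (x of block in the frame of fence above -0.052 m and angle between the x axis of block and the x axis of fence, either way round below 0.04 rad and y of block in the frame of fence between -0.037 and 0.037 m), for 0.2 s.
At the end, for the whole second after the job is handed in: The block lies flat on the bench, at rest, between the cheeks of the fence, one long side against the fence (its middle within 4 mm, parallel within about 2.3 degrees) (all of step 2 and height (world z) of block below 0.004 m and angle between block's own z axis and vertical below 0.04 rad and linear speed of block below 0.01 m/s); the robot touches nothing.
It fails at once if the block is lifted (8 mm) or tipped (7 degrees) (height (world z) of block above 0.008 m or angle between block's own z axis and vertical above 0.12 rad).
It fails at once if the robot touches the lifting post (contact force between post and the fingers above 0.5 N or contact force between post and the arm above 0.5 N).
It fails at once if the jar, mortar, beaker or vial is moved (15 mm) or tipped (distance of any of jar, mortar, beaker, vial from where it was at the start of the episode above 0.015 m or angle between any of jar, mortar, beaker, vial's own z axis and vertical above 0.25 rad).
It also fails if it takes over 72 s, if anything falls off the work surface, if the arm or the gripper's body presses on something with over 40 N, if the wrist force passes 120 N, or if a joint passes its speed limit or range.

ROBOT

A 7-joint arm with a two-finger parallel gripper is mounted at the origin on the work surface. World frame = base frame: x ahead of the robot, y to its left, z up, the work surface at z = 0. Lengths are in m, angles in rad, forces in N, time in s.
With the tool pointing down it reaches from about 0.35 to 0.9 m from the base axis. Payload 8.1 kg.
Tool frame: the origin (TCP) lies at the very end of the fingers, on their centre line; the grasp point (between the pads) lies arm.grip_point_offset behind it (arm.grip_point_offset is the distance from the TCP to the grasp point, in m); z points along the fingers, y is the line along which they close (so a half turn about z gives the same grasp; the last joint's range is limited). The gripper opens to 92 mm and grips with 3 to 60 N. Pads are 19 mm wide; open, the fingers measure 130 mm over their backs; the gripper's body (75 mm by 190 mm) begins 47 mm behind the grasp point.
Start: joints at [1.063, 0.434, 0.025, 1.573, -0.012, 1.134, -0.075], TCP at [0.246, -0.575, 0.227] pointing down, gripper open.
Joint ranges: [-2.62, 2.62], [-0.44, 2.09], [-1.27, 1.32], [0.08, 2.57], [-1.32, 4.46], [0.12, 2], [-2.74, 2.74]. Speed limits (rad/s): [2.22, 2.22, 3.01, 3.01, 3.14, 3.14, 3.14].

INTERFACE

Orientations are given as a rotation vector (axis times angle).
In Python, from cell import arm gives the robot as it stands. The module is installed in compiled form; this text tells all that it offers.
- The arm moves only by the shell command python3 -m creep 'ROWS' [OPENING] [FORCE]. ROWS is JSON, a list of rows, each a list of 6 numbers: the shift along the tool's x, y, z scaled (see below), then the turn, a rotation vector about the tool's x, y, z scaled (see below). A call has 1 to 20 rows; each row shifts and turns the commanded pose from where the row before left it, along the tool's axes as they then stand; what a row does not reach is not made up. The controller multiplies each number of a shift by 0.4 m and each number of a turn by 120 degrees. A row lasts 1/12 s, in which the tool goes at most 41.7 mm and 7.16 degrees, less where a joint would pass 70% of its speed; a pose out of reach is approached as far as the arm can. A call with a number of a shift or a turn outside -1 to 1 is refused whole. A call with a gripper value outside its range is refused whole. OPENING is the closure, from -1 (fully open) to 1 (shut), set as the call begins (- or left out, the last holds). The fingers move at their own pace and stop on an object; FORCE is the grip in N (left out, the last holds). Time passes only in rows, so rows that do not move let the fingers close. It gives the time, the measured TCP pose, the force, the opening and the grip force at its end, in the units of the state.
- arm.observe(): the state, without advancing time (a new reading comes with each control period).
- arm.get_image(name): name is "scene" or "side" or "wrist"; returns a dict with "frame" (480x640x3 uint8, red, green, blue), "intrinsics" (3x3 intrinsics, pixels), "rvec" (rotation vector, rad) and "tvec" (3), from world to camera coordinates, as OpenCV has them; the wrist camera has in their place "mount" (4x4, takes a point from camera to tool coordinates, whose origin is the TCP and whose axes are the flange's). Camera axes: x right, y down, z forward; pixel columns grow to the right and rows downward; lengths in m; the calibration is good to about 2 mm. The wrist camera is an equidistant fisheye: a pixel r from the principal point sees the ray r / f radians off the axis. A picture is of the moment at which its call begins: read the wrist's pose just before it. There is no depth.
- arm.sign_off(): hands the job in; it is judged then, once.
The state is a dict: "clock": time; "joints": joint angles; "dq": joint speeds; "joint_efforts": joint torques, N m; "position": TCP position; "ee_rot": TCP orientation; "force": force on the tool from outside, world axes, zero at the start; "ft_torque": the same for the moment, N m; "width": opening from 0.0 (shut) to 1.0 (fully open); "gripper_force": force on a finger pad.
Only numpy, scipy, OpenCV 4.12 (cv2) and the standard library are available. Lean on these libraries where they do the work, as an engineer would, in place of code of your own. Each camera call takes 0.05 s, during which the arm holds its last target. There are 200 camera calls.

## Working session

There is one attempt and no reset: what is moved stays moved. The work goes in short steps, Python scripts to look and compute and a shell command to move; the robot and the scene stay as the last step left them, time stands still between calls to the robot, and variables do not carry over. Pictures are saved under pics/ and viewed, at most 10 in all, crops included, and the job is handed in when it is done.

```bash
mkdir -p pics; cat > h.py <<'E'
import numpy as np, cv2
from cell import arm
def shot(n,f=None):
    im=arm.get_image(n)
    if f: cv2.imwrite('pics/'+f,im['frame'][:,:,::-1])
    return im
def ray(im,uv,z):
    R=cv2.Rodrigues(np.array(im['rvec'],float))[0];t=np.array(im['tvec'],float).ravel()
    K=np.array(im['intrinsics'])
    uv=np.atleast_2d(np.array(uv,float))
    d=(np.linalg.inv(K)@np.c_[uv,np.ones(len(uv))].T).T@R
    c=-R.T@t
    return c+d*((z-c[2])/d[:,2])[:,None]
def proj(im,p):
    return cv2.projectPoints(np.atleast_2d(np.array(p,float)),np.array(im['rvec'],float),np.array(im['tvec'],float),np.array(im['intrinsics'],float),None)[0][:,0]
E
python3 - <<'E'
from h import *
for n in('scene','side'):
    im=shot(n,n+'0.png'); R=cv2.Rodrigues(np.array(im['rvec'],float))[0]; print(n,-R.T@np.array(im['tvec']).ravel(),R[2])
print(arm.observe())
E
```

```text
scene [ 1.01968084 -0.51980701  0.59784272] [-0.48704908  0.63533521 -0.59927654]
side [-0.04568336  0.7071348   0.82201461] [ 0.54418733 -0.54234343 -0.64009668]
{'clock': 0.1, 'joints': array([ 1.06341476,  0.43513693,  0.02497798,  1.57402587, -0.01158391,
        1.13401281, -0.07509114]), 'dq': array([-0.00053245, -0.00273035,  0.00164761, -0.00018532, -0.00134091,
        0.00050629,  0.00128108]), 'joint_efforts': array([ 3.60712911e-03, -6.69127035e+01,  9.88312438e-01, -3.15142930e+01,
       -6.03558496e-02,  3.74735962e-02,  8.89594139e-05]), 'position': array([ 0.24589198, -0.57408107,  0.22602605]), 'ee_rot': array([-3.07614310e+00, -6.31132564e-01,  6.77062701e-04]), 'force': array([-0.0503728 , -0.61755717, -0.47364549]), 'ft_torque': array([ 0.01671566, -0.03112335,  0.00013184]), 'gripper_force': 0.0, 'width': 1.0007839575646293}
```

View pics/scene0.png

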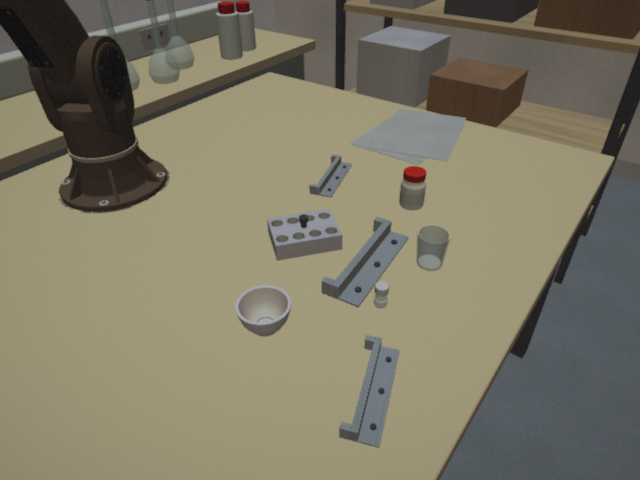

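View pics/side0.png

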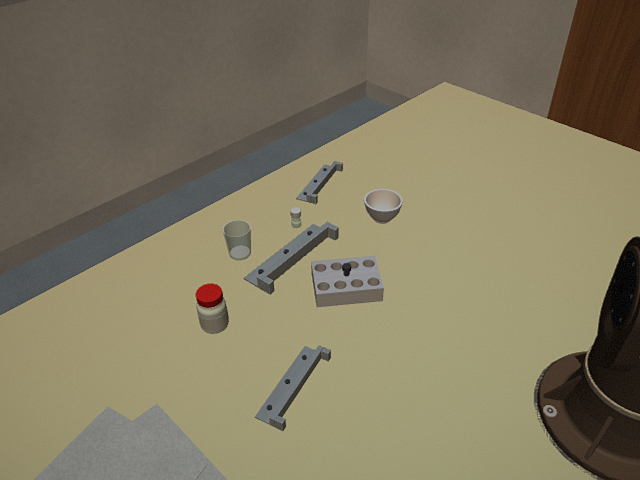

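Scene: block at (304,233) with dark post (304,221). Fence candidates are (367,258), (373,390) and (330,175). The jar is at (413,188), mortar (264,311), beaker (431,248) and vial (381,294). Side: block (347,281), fence candidates (295,258), (322,182) and (295,385). I'll take the middle one next to the block, since it looks largest, and check it in a close crop.

```bash
python3 - <<'E'
import cv2,numpy as np
a=cv2.imread('pics/scene0.png')[195:315,255:455]
b=cv2.imread('pics/side0.png')[210:310,230:400]
a=cv2.resize(a,(800,480),interpolation=cv2.INTER_CUBIC);b=cv2.resize(b,(800,471),interpolation=cv2.INTER_CUBIC)
cv2.imwrite('pics/a.png',a);cv2.imwrite('pics/b.png',b)
E
```

```text
(no output)
```

View pics/a.png

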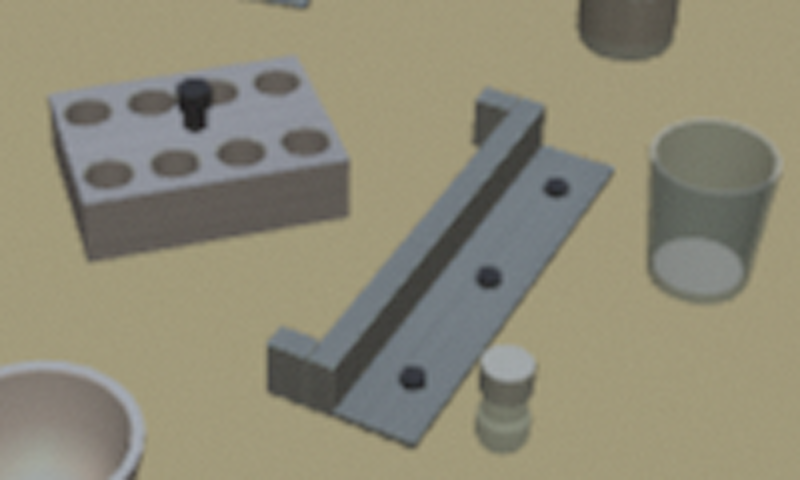

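View pics/b.png

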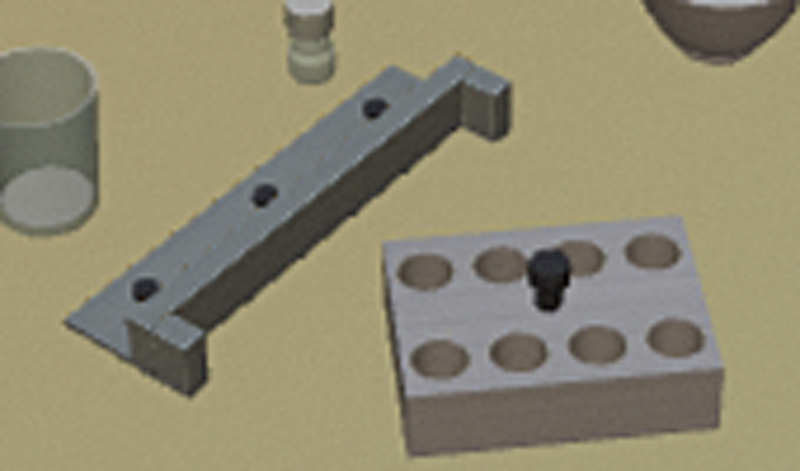

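Crop a: block top corners (52,97), (297,58), (348,160), (88,203). The fence has cheeks at (285,335) and (510,95), post at (194,90). Crop b: block top corners (384,242), (682,218), (722,368), (405,396); fence inner top edge (178,314) to (465,82). The fence is the intended kind, and its length gets checked next.

```bash
cat > m.py <<'E'
from h import *
def fit(C,ext):  # C 4 ordered corners
    pass
E
python3 - <<'E'
from h import *
s=shot('scene');d=shot('side')
A=lambda p:np.array(p)/4+[255,195]
B=lambda p:np.array(p)/(800/170)+[230,210]
np.set_printoptions(precision=4,suppress=True)
ca=ray(s,A([(52,97),(297,58),(348,160),(88,203)]),.036)[:,:2]
cb=ray(d,B([(384,242),(682,218),(722,368),(405,396)]),.036)[:,:2]
for n,c in(('a',ca),('b',cb)):
    print(n,c.tolist(),c.mean(0),[np.linalg.norm(c[i]-c[i-1]) for i in range(4)],[np.degrees(np.arctan2(*(c[i]-c[i-1])[::-1])) for i in range(4)])
fa=ray(s,A([(315,355),(512,108),(480,92),(268,342),(545,106),(332,372)]),.03)[:,:2]
fb=ray(d,B([(178,314),(465,82),(512,86),(190,348),(458,56),(128,320)]),.03)[:,:2]
for f in(fa,fb):
    print(f.tolist())
    for i,j in((0,1),(3,2),(5,4)): print(np.linalg.norm(f[j]-f[i]),np.degrees(np.arctan2(*(f[j]-f[i])[::-1])))
# other fences length
print('others',np.linalg.norm(np.diff(ray(s,[(373,342),(350,432)],.03),axis=0)),np.linalg.norm(np.diff(ray(s,[(337,158),(318,190)],.03),axis=0)))
print('jar',ray(s,[413,205],0),ray(d,[213,329],0),'mortar',ray(s,[264,295],.055),ray(d,[384,198],.055))
print('beaker',ray(s,[430,262],0),ray(d,[239,253],0),'vial',ray(s,[381,304],0),ray(d,[296,225],0))
E
```

```text
a [[0.444327780724053, 0.06420211844048129], [0.5245475041409242, 0.16603870156518985], [0.5968945584133318, 0.10810797766583269], [0.5167958097088371, 0.008182270425990623]] [0.5206 0.0866] [np.float64(0.09159606212335847), np.float64(0.12963754736801755), np.float64(0.09268260372582464), np.float64(0.1280662192438288)] [np.float64(142.2949565103573), np.float64(51.77143790265374), np.float64(-38.68543168912808), np.float64(-128.71507014677408)]
b [[0.5907834275858286, 0.11130909467713679], [0.5084316249032794, 0.009580456972298257], [0.4358124410231534, 0.06850502118907187], [0.5177556831815351, 0.1706561513692274]] [0.5132 0.09  ] [np.float64(0.09410167156216215), np.float64(0.13088367023562492), np.float64(0.09351818077546328), np.float64(0.1309562840512446)] [np.float64(-39.09953631355902), np.float64(-128.9910104934962), np.float64(140.94347878927033), np.float64(51.26423117591905)]
[[0.6611819555450309, -0.009852359602075311], [0.6346146859088906, 0.19994655494985691], [0.6139774203136312, 0.2026902569702359], [0.6397755185704224, -0.015075679462965175], [0.6472652281907614, 0.21124802964433986], [0.6732842153341383, -0.014333679607756555]]
0.2114743586421019 97.2170695534119
0.2192887250733517 96.75617566994175
0.22707728913536152 96.57952041267941
[[0.6257753062229972, 0.19948331711513845], [0.6484054207679546, 0.002237243617553397], [0.630530537857912, -0.010904616860338723], [0.606567704811064, 0.20952516701002072], [0.6645755899552466, -0.009546771737814819], [0.6381915342399003, 0.21666894816291682]]
0.1985400100597676 -83.45505121346243
0.22172845325930654 -83.79576242992913
0.22774913902405158 -83.34751858309579
others 0.15336628092574373 0.15894618297711016
jar [[0.6346 0.3344 0.    ]] [[0.6174 0.3461 0.    ]] mortar [[ 0.6016 -0.1203  0.055 ]] [[ 0.6112 -0.1394  0.055 ]]
beaker [[0.7555 0.1756 0.    ]] [[0.7528 0.1749 0.    ]] vial [[0.7384 0.023  0.    ]] [[0.7352 0.0217 0.    ]]
```

```bash
cat >> h.py <<'E'
from scipy.spatial.transform import Rotation as Rt
FO=np.array([0.6426,0.098]);FT=np.radians(6.6)
def fence(p):  # world xy -> fence
    c,s=np.cos(FT),np.sin(FT); return (np.atleast_2d(p)[:,:2]-FO)@np.array([[c,-s],[s,c]])
def st():
    o=arm.observe();R=Rt.from_rotvec(o['ee_rot']).as_matrix()
    print('t',o['clock'],'p',o['position'].round(4),'F',fence(o['position']).round(4),'yaw',np.degrees(np.arctan2(R[1,0],R[0,0])).round(2),'tilt',R[2].round(3),'f',np.array(o['force']).round(1),'w',round(o['width'],3))
    return o,R
E
python3 - <<'E'
from h import *
print(arm.grip_point_offset);o,R=st()
print(fence([[.517,.088],[.44,.066],[.516,.168],[.594,.11],[.5126,.009],[.606,-.13],[.626,.34]]).round(4))
c,s=np.cos(FT),np.sin(FT)
F=np.array([[c,s,0],[s,-c,0],[0,0,-1]]) # target tool axes
tgt=np.r_[FO+np.array([[c,-s],[s,c]])@[-.25,.02],.12]
print(tgt,F.T@(tgt-o['position'])/.4, Rt.from_matrix(R.T@F).as_rotvec(degrees=True)/120)
E
```

```text
0.0188
t 0.2 p [ 0.246  -0.5742  0.2262] F [[-0.4712 -0.6222]] yaw 23.19 tilt [-0.    -0.001 -1.   ] f [ 1.2  0.1 -0.5] w 1.001
[[-0.1259  0.0045]
 [-0.2049 -0.0085]
 [-0.1177  0.0841]
 [-0.0469  0.0175]
 [-0.1394 -0.0735]
 [-0.0626 -0.2223]
 [ 0.0113  0.2423]]
[0.39195807 0.08913317 0.12      ] [ 0.55306718 -1.6054348   0.2655971 ] [-4.58891385e-04  9.53376830e-05  1.38262212e-01]
```

```bash
python3 -m creep '[[0,0,0,0,0,0.046],[0,0,0,0,0,0.046],[0,0,0,0,0,0.046],[0.03,-0.08,0,0,0,0],[0.03,-0.08,0,0,0,0],[0.03,-0.08,0,0,0,0],[0.03,-0.08,0,0,0,0],[0.03,-0.08,0,0,0,0],[0.03,-0.08,0,0,0,0],[0.03,-0.08,0,0,0,0],[0.03,-0.08,0,0,0,0],[0.03,-0.08,0,0,0,0],[0.03,-0.08,0,0,0,0],[0.03,-0.08,0,0,0,0],[0.03,-0.08,0,0,0,0],[0.03,-0.08,0,0,0,0],[0.03,-0.08,0,0,0,0],[0.03,-0.08,0,0,0,0],[0.03,-0.08,0,0,0,0],[0,0,0,0,0,0]]' 1 20; python3 -c "
from h import *
st()"
```

```text
clock: 1.87
position: [0.3791, -0.0379, 0.2272]
ee_rot: [-3.134, -0.193, -0.003]
force: [0.2, 0.8, 0.2]
width: 0.004
gripper_force: 0.0
t 1.8667 p [ 0.3791 -0.0379  0.2272] F [[-0.2774 -0.1047]] yaw 7.04 tilt [ 0.002 -0.002 -1.   ] f [0.2 0.8 0.2] w 0.004
```

```bash
python3 -m creep '[[0.02,-0.08,0,0,0,0],[0.02,-0.08,0,0,0,0],[0.02,-0.08,0,0,0,0],[0.02,-0.08,0,0,0,0],[0.02,-0.07,0,0,0,0],[0,0,0.08,0,0,0],[0,0,0.08,0,0,0],[0,0,0.08,0,0,0],[0,0,0.08,0,0,0],[0,0,0.08,0,0,0],[0,0,0.07,0,0,0],[0,0,0.05,0,0,0],[0,0,0,0,0,0],[0,0,0,0,0,0]]' ; python3 -c "
from h import *
st();shot('side','s1.png')"
```

```text
clock: 3.03
position: [0.3988, 0.1155, 0.0183]
ee_rot: [3.136, 0.182, -0.004]
force: [0.8, -0.4, 0.4]
width: 0.001
gripper_force: 0.0
t 3.0333 p [0.3988 0.1155 0.0183] F [[-0.2402  0.0454]] yaw 6.66 tilt [-0.002  0.001 -1.   ] f [ 0.8 -0.4  0.4] w 0.001
```

View pics/s1.png

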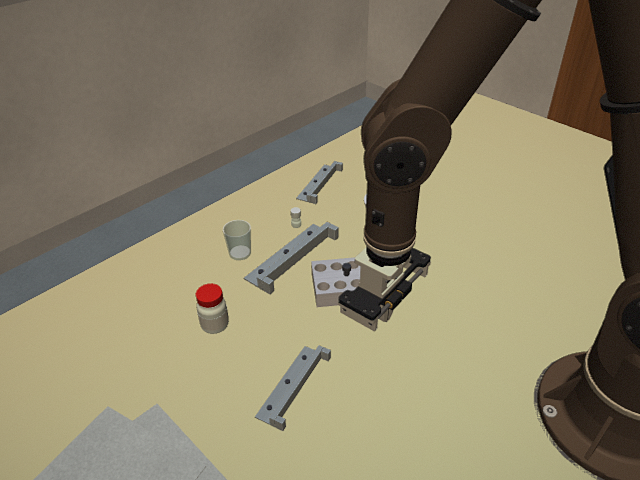

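Side view: the gripper is down at (383,300) just off the block's near face, and the block's left half at (335,280) is unmoved. Starting the push.

```bash
python3 -m creep '[[0.02,0.016,0,0,0,0],[0.02,0.016,0,0,0,0],[0.02,0.016,0,0,0,0],[0.01,0.008,0,0,0,0],[0.006,0.008,0,0,0,0],[0.006,0.008,0,0,0,0],[0.006,0.008,0,0,0,0],[0.006,0.008,0,0,0,0],[0.006,0.008,0,0,0,0],[0.006,0.008,0,0,0,0],[0.006,0.008,0,0,0,0],[0.006,0.008,0,0,0,0],[0.006,0.008,0,0,0,0],[0.006,0.008,0,0,0,0],[0,0,0,0,0,0]]' ; cat >> h.py <<'E'
def view(f):
    im=shot('scene');a=im['frame'][195:315,255:455][:,:,::-1]
    cv2.imwrite('pics/'+f,cv2.resize(a,(800,480),interpolation=cv2.INTER_CUBIC))
E
python3 -c "
from h import *
st();view('v2.png')"
```

```text
clock: 4.33
position: [0.4548, 0.0673, 0.0184]
ee_rot: [3.135, 0.182, -0.007]
force: [-7.5, 1.8, 6.1]
width: 0.008
gripper_force: 4.1
t 4.3333 p [0.4548 0.0673 0.0184] F [[-0.1901 -0.0089]] yaw 6.66 tilt [-0.005  0.001 -1.   ] f [-7.5  1.8  6.1] w 0.008
```

View pics/v2.png

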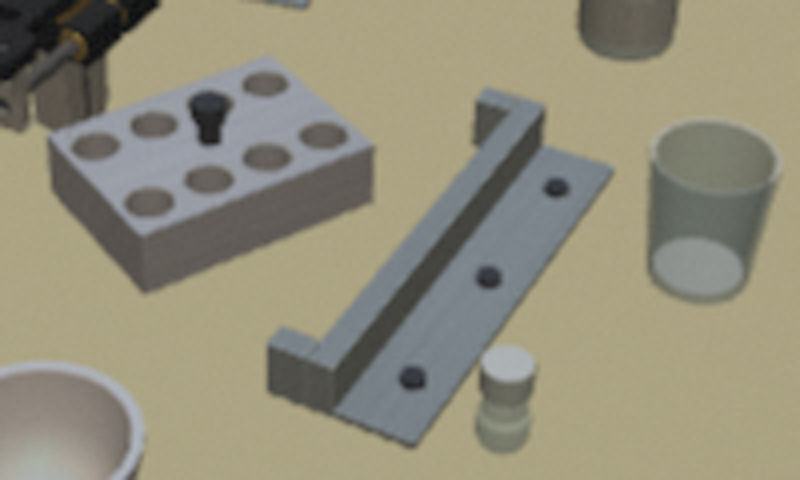

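v2: the block has turned counter-clockwise, with top corners now (50,137), (267,56), (375,148), (147,235). Post (210,115); the fingers are at (75,95).

```bash
cat >> h.py <<'E'
SO=np.array([.6474,.0955]);ST=np.radians(6.8)   # fence as the scene camera sees it
def rep(c):
    m=c.mean(0);L=(c[1]-c[0]+c[2]-c[3]);W=c[1]-c[2]+c[0]-c[3]
    a=np.degrees(np.arctan2(L[1],L[0]))%180; cc,s=np.cos(ST),np.sin(ST)
    M=np.array([[cc,-s],[s,cc]])
    print('centre F',((m-SO)@M).round(4),'ang err',round(a-90-np.degrees(ST),2),'L,W',np.linalg.norm(L)/2,np.linalg.norm(W)/2,'corners F\n',((c-SO)@M).round(4))
def auto():
    im=shot('scene');f=im['frame'].astype(int);hsv=cv2.cvtColor(im['frame'],cv2.COLOR_RGB2HSV)
    k=((f[:,:,0]-f[:,:,2]<14)&(f.sum(2)>390)).astype(np.uint8)
    k[:195]=0;k[315:]=0;k[:,:262]=0;k[:,400:]=0
    n,l,s,_=cv2.connectedComponentsWithStats(k,connectivity=4);i=1+np.argmax(s[1:,4])
    h=cv2.convexHull(np.argwhere(l==i)[:,::-1].astype(np.float32))[:,0]
    w=ray(im,h,.036)[:,:2].astype(np.float32)
    r=cv2.minAreaRect(w*1000);print(s[i],r,proj(im,np.c_[cv2.boxPoints(r)/1000,[.036]*4]).round(1).tolist())
E
python3 - <<'E'
from h import *
im=shot('scene');A=lambda p:np.array(p)/4+[255,195]
rep(ray(im,A([(50,137),(267,56),(375,148),(147,235)]),.036)[:,:2])
f=im['frame'];print(f[230,300],f[225,280],f[255,310],f[262,345]);auto()
E
```

```text
centre F [-0.1147 -0.0005] ang err -27.71 L,W 0.1278701665021023 0.09556001834832302 corners F
 [[-0.1863 -0.0361]
 [-0.1283  0.0786]
 [-0.0417  0.0336]
 [-0.1026 -0.078 ]]
[152 156 166] [154 157 167] [97 91 85] [172 164 131]
[ 267  209   81   45 1299] ((530.4979858398438, 82.91429901123047), (131.2678985595703, 95.57904052734375), 68.9972152709961) [[266.3, 228.2], [290.0, 253.5], [348.2, 230.6], [322.1, 208.2]]
```

```bash
python3 -m creep '[[0.01,0.009,0,0,0,0],[0.01,0.009,0,0,0,0],[0.01,0.009,0,0,0,0],[0.01,0.009,0,0,0,0],[0.01,0.009,0,0,0,0],[0.01,0.009,0,0,0,0],[0.01,0.009,0,0,0,0],[0,0,0,0,0,0]]'; cat >> h.py <<'E'
    a=r[2]-90*(r[1][0]<r[1][1]); a=(r[2] if r[1][0]>r[1][1] else r[2]+90)%180
    cc,s=np.cos(ST),np.sin(ST); print('block F',((np.array(r[0])/1000-SO)@np.array([[cc,-s],[s,cc]])).round(4),'err',round(a-90-6.8,2))
E
python3 -c "
from h import *
st();auto()"
```

```text
clock: 5.15
position: [0.4866, 0.0449, 0.0183]
ee_rot: [3.135, 0.181, -0.005]
force: [-4.2, -1.5, 3.9]
width: 0.006
gripper_force: 2.1
t 5.15 p [0.4866 0.0449 0.0183] F [[-0.1611 -0.0348]] yaw 6.6 tilt [-0.004  0.001 -1.   ] f [-4.2 -1.5  3.9] w 0.006
[ 274  210   78   49 1298] ((546.1331176757812, 81.36251068115234), (95.82012939453125, 131.99009704589844), 0.012568209320306778) [[313.8, 209.4], [272.1, 240.4], [311.8, 259.1], [352.0, 225.0]]
block F [-0.1022 -0.002 ] err -6.79
```

```bash
python3 -m creep '[[0.01,0.003,0,0,0,0],[0.008,0,0,0,0,0],[0,0,0,0,0,0],[0,0,0,0,0,0]]'; python3 -c "
from h import *
st();auto()"
```

```text
clock: 5.53
position: [0.4933, 0.044, 0.0182]
ee_rot: [3.134, 0.18, -0.006]
force: [-4.8, -3.6, 3.6]
width: 0.004
gripper_force: 2.9
t 5.5333 p [0.4933 0.044  0.0182] F [[-0.1545 -0.0365]] yaw 6.58 tilt [-0.004  0.002 -1.   ] f [-4.8 -3.6  3.6] w 0.004
[ 276  211   78   49 1298] ((550.9411010742188, 82.56893920898438), (96.12097930908203, 131.85317993164062), 2.972855806350708) [[313.9, 210.0], [274.9, 242.2], [316.7, 259.7], [353.6, 224.4]]
block F [-0.0973 -0.0014] err -3.83
```

```bash
python3 -m creep '[[0.008,0,0,0,0,0],[0.006,0,0,0,0,0],[0,0,0,0,0,0],[0,0,0,0,0,0],[0,0,0,0,0,0]]'; python3 -c "
from h import *
st();auto();view('v3.png')"
```

```text
clock: 6.0
position: [0.4991, 0.0446, 0.0181]
ee_rot: [3.134, 0.18, -0.006]
force: [-4.6, -3.7, 0.6]
width: -0.001
gripper_force: 2.3
t 6.0 p [0.4991 0.0446 0.0181] F [[-0.1487 -0.0366]] yaw 6.57 tilt [-0.004  0.002 -1.   ] f [-4.6 -3.7  0.6] w -0.001
[ 279  211   76   49 1300] ((554.3547973632812, 84.78471374511719), (95.6498794555664, 131.60777282714844), 5.162573337554932) [[314.4, 210.1], [277.7, 243.2], [320.5, 259.6], [354.9, 223.6]]
block F [-0.0937  0.0004] err -1.64
```

View pics/v3.png

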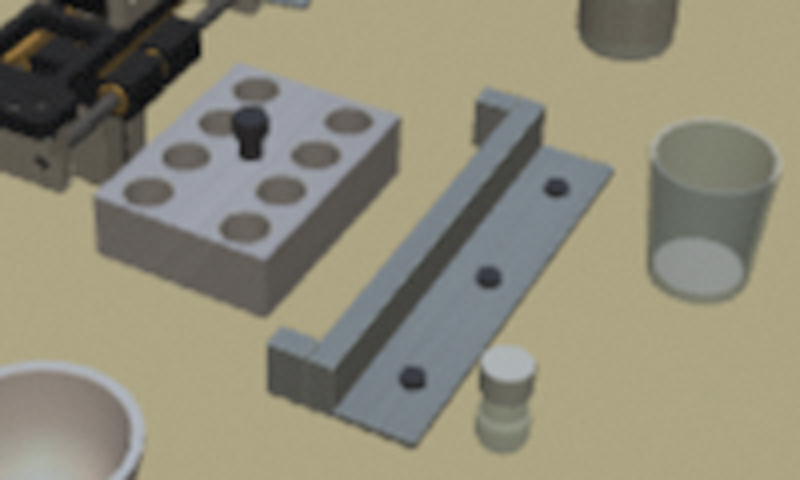

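v3: the block's long side, (400,120) to (265,255), runs parallel to the fence with a wide gap. It is centred between the cheeks, and nothing else has moved. Next I back off, shift to the middle of the face and push straight in.

```bash
python3 -m creep '[[-0.02,0,0,0,0,0],[-0.02,0,0,0,0,0],[0,-0.03,0,0,0,0],[0,-0.03,0,0,0,0],[0,-0.03,0,0,0,0],[0.015,0,0,0,0,0],[0.015,0,0,0,0,0],[0.01,0,0,0,0,0],[0.01,0,0,0,0,0],[0.01,0,0,0,0,0],[0.01,0,0,0,0,0],[0.01,0,0,0,0,0],[0.01,0,0,0,0,0],[0.01,0,0,0,0,0],[0.01,0,0,0,0,0],[0,0,0,0,0,0]]'; python3 -c "
from h import *
st();auto()"
```

```text
clock: 7.43
position: [0.523, 0.0836, 0.018]
ee_rot: [3.135, 0.18, -0.007]
force: [-3.9, -0.2, -2.4]
width: 0.006
gripper_force: 2.2
t 7.4333 p [0.523  0.0836 0.018 ] F [[-0.1205 -0.0006]] yaw 6.56 tilt [-0.004  0.001 -1.   ] f [-3.9 -0.2 -2.4] w 0.006
[ 291  214   76   51 1341] ((581.4754028320312, 87.55062866210938), (95.224609375, 131.99205017089844), 6.069192409515381) [[325.2, 213.8], [289.9, 248.1], [334.1, 264.4], [366.8, 227.2]]
block F [-0.0664 -0.0001] err -0.73
```

```bash
python3 -m creep '[[0.01,0,0,0,0,0],[0.01,0,0,0,0,0],[0.01,0,0,0,0,0],[0.006,0,0,0,0,0],[0.006,0,0,0,0,0],[0,0,0,0,0,0],[0,0,0,0,0,0]]'; python3 -c "
from h import *
st();auto()"
```

```text
clock: 8.07
position: [0.539, 0.0854, 0.0179]
ee_rot: [3.135, 0.18, -0.008]
force: [-7.4, -0.7, 3.0]
width: 0.006
gripper_force: 3.9
t 8.0667 p [0.539  0.0854 0.0179] F [[-0.1044 -0.0006]] yaw 6.57 tilt [-0.005  0.001 -1.   ] f [-7.4 -0.7  3. ] w 0.006
[ 298  217   76   50 1370] ((597.230224609375, 89.07005310058594), (94.88326263427734, 132.03541564941406), 6.516323089599609) [[331.6, 216.0], [297.1, 251.0], [342.1, 267.3], [373.7, 229.3]]
block F [-0.0506 -0.0004] err -0.28
```

```bash
python3 -m creep '[[0.005,0,0,0,0,0],[0.005,0,0,0,0,0],[0,0,0,0,0,0],[0,0,0,0,0,0]]'; python3 -c "
from h import *
st();auto()"
```

```text
clock: 8.45
position: [0.539, 0.0853, 0.0177]
ee_rot: [3.133, 0.181, -0.018]
force: [-21.0, -2.7, 17.5]
width: 0.003
gripper_force: 10.8
t 8.45 p [0.539  0.0853 0.0177] F [[-0.1044 -0.0007]] yaw 6.6 tilt [-0.012  0.003 -1.   ] f [-21.   -2.7  17.5] w 0.003
[ 298  216   76   51 1368] ((597.515380859375, 89.22994995117188), (94.98482513427734, 132.21669006347656), 6.173215389251709) [[332.0, 216.0], [297.1, 250.9], [342.0, 267.3], [374.1, 229.5]]
block F [-0.0503 -0.0003] err -0.63
```

```bash
python3 -m creep '[[-0.01,0,0,0,0,0],[-0.02,0,0,0,0,0],[-0.06,0,0,0,0,0],[-0.08,0,0,0,0,0],[-0.05,0,-0.05,0,0,0],[0,0,-0.08,0,0,0],[0,0,-0.08,0,0,0],[0,0,-0.08,0,0,0],[0,0,0,0,0,0],[0,0,0,0,0,0]]'; python3 -c "
from h import *
st();auto();view('v4.png')"
```

```text
clock: 9.33
position: [0.4596, 0.0771, 0.1365]
ee_rot: [-3.136, -0.179, -0.008]
force: [-0.1, -0.4, 0.0]
width: 0.008
gripper_force: 0.0
t 9.3333 p [0.4596 0.0771 0.1365] F [[-0.1841  0.0003]] yaw 6.55 tilt [ 0.005  0.    -1.   ] f [-0.1 -0.4  0. ] w 0.008
[ 299  217   75   50 1344] ((597.1116333007812, 89.75354766845703), (94.98871612548828, 131.631591796875), 6.504446983337402) [[331.7, 215.9], [297.3, 250.7], [342.3, 267.0], [373.9, 229.2]]
block F [-0.0506  0.0002] err -0.3
```

View pics/v4.png

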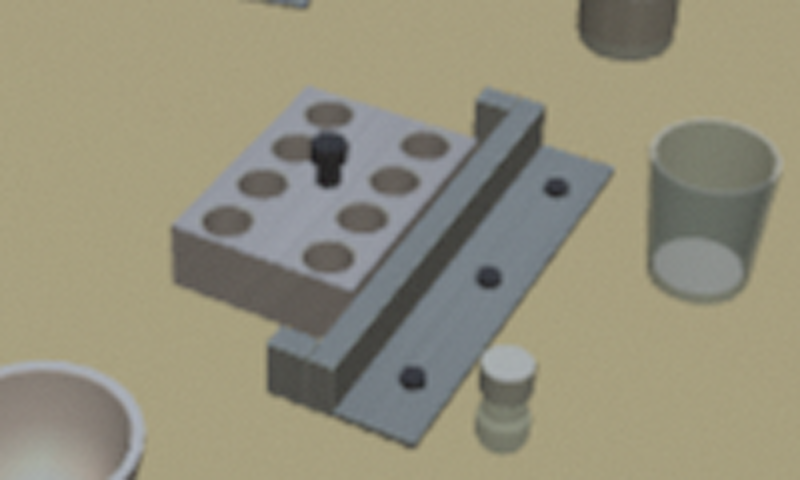

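v4: the block lies flush along the fence, edge (475,140) to (352,290), and centred between the cheeks. Everything else is in place and the arm is clear.

```bash
python3 -c "
from cell import arm
print(arm.sign_off())"
```

```text
the job is handed in; nothing more can be done
None
```

The job is handed in: the block was turned square while still clear of the fence, then pushed in between the cheeks until it sat against the fence (parallel within about 0.6° by camera), and the arm was clear of everything before sign-off; the sign-off gave no verdict.

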